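# Free the sticking bench drawer and put the glue jar away

## Task

The bench's drawer catches part-way on a stop inside: pull it by its brass handle, work it sideways past the stop without wrenching it, and draw it open all the way. Then stand the small glue jar upright on the drawer's floor, without dropping it, and leave the drawer fully open and everything else where it is.

Things in the scene. Friction and masses are not known exactly. Their poses are not given: they have to be found in the camera images.
- handle (a point): Middle of the brass bar of the drawer's handle, 74 mm above the table. The bar is 12 mm thick and level along the drawer's y axis. Its two 11 mm posts stand 82 mm apart (centres), so the loop is 71 mm wide inside. Behind the bar 42 mm are clear as far as the drawer's front panel; the unit's top is 31 mm higher than the bar's centre. Axes as drawer.
- drawer: Wooden drawer of the unit; x points into the unit (it opens along its own -x), y to the left seen from the robot, z up. Origin 58 mm straight below the middle of the handle's bar, 16 mm above the table. Front panel x = 48 to 64 mm, 272 mm wide, top 90 mm above the table. Tray behind it: inside x = 70 to 283, y = -107 to 107 mm, floor at z = 6, walls to z = 50 mm. It neither turns nor lifts.
- left_post (a point): Middle of the handle's left post, 24 mm behind the bar. The drawer has side play in its runners: pushed sideways with about 1 N it shifts up to 12 mm left or right of the middle of the unit's front, and stays where it is put. It starts within 3 mm of that middle.
- right_post (a point): Middle of the handle's right post, 24 mm behind the bar. How the drawer catches: out of sight in the unit a rigid cleat, 14 mm thick, stops it at 45 to 100 mm open (varies). It passes only when shifted 7 mm or more to one side: left in some cases, right in others, found by feel alone. Pressed against the cleat it is hard to shift: stop pulling first. Beyond the cleat any side position runs.
- slide (a joint): How far the drawer is open from its unit (low, dark wood, fixed at the back of the table, 260 x 300 x 105 mm, a wooden mould lying on it), m: 0 shut, 0.170 at the end of its travel (fully open, a hard stop). Running takes about 2 N, a little more when fast, and it stays where it is left.
- jar_mid (a point): Centre of the small amber glass glue jar with a brass lid, half-way up (z along its axis): 44 mm in diameter, 55 mm high, 0.1 to 0.2 kg, standing on the table to the robot's left, ahead of it.
- bottle: Tall amber bottle standing on the left, 60 mm in diameter, 190 mm high; origin under its foot. Leave alone.
- mug: White mug on the right, 76 mm in diameter, 85 mm high; origin under its foot. Leave alone.
- knife: Half-moon cutting knife lying on the pale cutting board at the right, about 170 x 100 mm; origin on its underside. Leave alone.
- jar: The same glue jar as a body; origin under its foot, axes as jar_mid.
Mind the look-alikes: they are no part of the job. Of the things like the jar, leave any that is pink, purple or red; of the rest the smaller one is meant.

How it is judged (in metres and radians):
On the way:
1. the drawer has been worked past the hidden stop and is open all the way (at least 155 mm) (value of joint slide above 0.155 m), for 0.2 s.
At the end, for the whole second after the job is handed in: The drawer is open at least 155 mm of its 170 mm and the jar stands upright (within 0.2 rad) on the drawer's floor, inside its walls, at rest (value of joint slide above 0.155 m and x of jar_mid in the frame of drawer between 0.08 and 0.275 m and y of jar_mid in the frame of drawer between -0.1 and 0.1 m and z of jar_mid in the frame of drawer between 0.021 and 0.04 m and angle between jar_mid's own z axis and vertical below 0.2 rad and linear speed of jar below 0.03 m/s); the robot touches nothing.
It fails at once if the drawer is wrenched: more than 150 N between the robot and the drawer (contact force between drawer and the fingers above 150 N or contact force between drawer and the arm above 150 N).
It fails at once if the jar falls or is thrown: faster than 0.5 m/s while not held (linear speed of jar above 0.5 m/s and contact force between jar and the fingers below 0.1 N).
It fails at once if the bottle, mug or knife is disturbed: moved more than 30 mm (distance of any of bottle, mug, knife from where it was at the start of the episode above 0.03 m).
It also fails if it takes over 64 s, if anything falls off the work surface, if the arm or the gripper's body presses on something with over 40 N, if the wrist force passes 120 N, or if a joint passes its speed limit or range.

## Robot

A 6-joint arm with a two-finger parallel gripper is mounted at the origin on the work surface. World frame = base frame: x ahead of the robot, y to its left, z up, the work surface at z = 0. Lengths are in mm, angles in rad, forces in N, time in s.
With the tool pointing down it reaches from about 350 to 875 mm from the base axis. Payload 4.2 kg.
Tool frame: the origin (TCP) lies midway between the tips of the shut fingers; the grasp point (between the pads) lies 19 mm behind it (arm.tcp_to_grasp is the distance from the TCP to the grasp point, in mm); z points along the fingers, y is the line along which they close (so a half turn about z gives the same grasp; the last joint's range is limited). The gripper opens to 85 mm and grips with 20 to 120 N. Pads are 22 mm wide; open, the fingers measure 114 mm over their backs; the gripper's body (76 mm by 85 mm) begins 54 mm behind the grasp point. The pads swing forward as they close: fully open they stand 13 mm farther back than shut.
Start: joints at [-1.025, 0.385, 0.008, 0, -1.194, -0.259], TCP at [176.819, -599.445, 231.312] pointing down, gripper open.
Joint ranges: [-3.14, 3.14], [-1.21, 2.06], [-1.07, 1.41], [-3.16, 2.05], [-2.99, -0.16], [-3.1, 3.1]. Speed limits (rad/s): [2.79, 2.79, 3.14, 3.14, 3.14, 3.14].

## Interface

Orientations are given as a unit quaternion [x, y, z, w].
In Python, from bench import arm, imaging, job, models gives the robot as it stands.
- The arm moves only by the tool arm_command, never from a script. Its argument "rows" is a list of rows, each an object with "grip": the opening, from 0 (shut) to 1 (fully open); "linear": the shift along the tool's x, y, z in mm, a list of three; "rot": the turn, a rotation vector about the tool's x, y, z in rad, a list of three. In form: [{"grip": grip, "linear": [tx, ty, tz], "rot": [rx, ry, rz]}, ...]. A call has 1 to 10 rows; each row is the pose to reach, as a shift and turn from the pose commanded when the call began, along the tool's axes at that moment; what a row does not reach only later rows make up. A row lasts 1/8 s, in which the tool goes at most 62.5 mm and 10.7 degrees, less where a joint would pass 70% of its speed; a pose out of reach is approached as far as the arm can. A call with a gripper value outside its range is refused whole. The fingers move at their own pace and stop on an object; the grip force is fixed at half the most. Time passes only in rows, so rows that repeat a pose let the fingers close. It gives the time, the measured TCP pose, the force, the opening and the grip force at its end, in the units of the state.
- arm.read_state(): the state, without advancing time (a new reading comes with each control period).
- imaging.get_image(name): name is "side" or "top" or "wrist"; returns a dict with "frame" (384x512x3 uint8, red, green, blue), "fx", "fy", "cx", "cy" (pixels), "extrinsics" (4x4, takes a point from world to camera coordinates); the wrist camera has in their place "T_tool_cam" (4x4, takes a point from camera to tool coordinates, whose origin is the TCP and whose axes are the flange's). Camera axes: x right, y down, z forward; pixel columns grow to the right and rows downward; lengths in mm; the calibration is good to about 2 mm. A picture is of the moment at which its call begins: read the wrist's pose just before it. There is no depth.
- job.job_done(): hands the job in; it is judged then, once.
Trained networks look in a picture, given as the dict that the camera call returned (one of the last four; its "shot" number tells which), for a name from the list of things; names that differ only in an ending like _2 or _b are one class to them, and where a whole thing is asked for, a point or a joint stands for the part that bears it (a point fixed in the world has none). Each returns a list of dicts, best first, with "score" (0 to 1); they miss things now and then, are a little off and sometimes report something else, mostly with a low value. They report only what shows in the picture. A call takes as long as a camera call. They do not tell look-alikes from the thing itself.
- models.spot_in(picture, query): "rect" ([left, top, right, bottom] in pixels, round what is visible of it).
- models.tip_of(picture, query): "pixel" ([column, row] in pixels: a listed point, or the origin of a listed thing).
The state is a dict: "clock": time; "joints": joint angles; "joint_vel": joint speeds; "joint_efforts": joint torques, N m; "position": TCP position; "ee_rot": TCP orientation; "contact_force": force on the tool from outside, world axes, zero at the start; "wrist_torque": the same for the moment, N m; "gripper_width": finger opening in mm; "grasp_force": force on a finger pad.
Only numpy, scipy, OpenCV 4.12 (cv2) and the standard library are available. Lean on these libraries where they do the work, as an engineer would, in place of code of your own. Each camera call takes 0.05 s, during which the arm holds its last target. There are 200 camera calls.

## Working session

There is one attempt and no reset: what is moved stays moved. The work goes in short steps, Python scripts to look and compute and a tool call to move; the robot and the scene stay as the last step left them, time stands still between calls to the robot, and variables do not carry over. Pictures are saved under pics/ and viewed, at most 10 in all, crops included, and the job is handed in when it is done.

Besides the shell and the picture viewer there is one more tool, called after "Emit:" as name(argument=value, ...) on one line, values as JSON. arm_command: Moves the arm, as the interface text tells. Its arguments: {"type":"object","properties":{"rows":{"type":"array"}},"required":["rows"]}

```bash
mkdir -p pics; cat > h.py <<'E'
import numpy as np, cv2
from scipy.spatial.transform import Rotation as R
from bench import arm, imaging, job, models
def save(p,n,crop=None,s=1):
    f=p["frame"][...,::-1]
    if crop: a,b,c,d=crop; f=f[b:d,a:c]
    cv2.imwrite("pics/"+n,cv2.resize(f,None,fx=s,fy=s,interpolation=cv2.INTER_CUBIC))
def w2c(p,st=None):
    if "extrinsics" in p: return np.array(p["extrinsics"])
    T=np.eye(4);T[:3,:3]=R.from_quat(st["ee_rot"]).as_matrix();T[:3,3]=st["position"]
    return np.linalg.inv(T@np.array(p["T_tool_cam"]))
def atz(p,px,z,st=None):
    C=np.linalg.inv(w2c(p,st));d=C[:3,:3]@np.array([(px[0]-p["cx"])/p["fx"],(px[1]-p["cy"])/p["fy"],1]);o=C[:3,3]
    return (o+d*(z-o[2])/d[2]).round(1)
def proj(p,X,st=None):
    c=(w2c(p,st)@np.append(X,1))[:3];return [round(float(p["fx"]*c[0]/c[2]+p["cx"]),1),round(float(p["fy"]*c[1]/c[2]+p["cy"]),1)]
E
cat > a.py <<'E'
from h import *
st=arm.read_state();print(st["position"],st["ee_rot"],st["contact_force"],st["clock"])
ims=[]
for n in("side","top"):
    p=imaging.get_image(n);ims.append(p["frame"])
    print(n,np.linalg.inv(w2c(p))[:3,3].round())
    for q,z in(("handle",74),("left_post",74),("right_post",74),("jar_mid",27.5),("bottle",0),("mug",0),("knife",3),("drawer",16)):
        for r in models.tip_of(p,q)[:3]: print(q,r["score"],np.round(r["pixel"]),atz(p,r["pixel"],z))
    print([ (np.round(r["rect"]),r["score"]) for r in models.spot_in(p,"jar")])
    save(p,n+"0.png",None,1.5)
E
python3 a.py
```

```text
[ 176.64297147 -598.88523841  230.18453568] [-1.42797099e-01  9.89751346e-01  1.10333636e-03 -2.08206440e-04] [0.52504259 0.85566855 0.85690721] 0.0
side [384. 817. 883.]
handle 0.72 [221. 178.] [617.1 -80.2  74. ]
handle 0.51 [265. 314.] [432.7 356.   74. ]
left_post 0.92 [204. 188.] [658.6 -29.   74. ]
right_post 0.93 [214. 169.] [ 648.7 -118.1   74. ]
right_post 0.55 [332. 140.] [ 280.9 -314.1   74. ]
jar_mid 0.92 [308. 323.] [334.4 339.9  27.5]
jar_mid 0.75 [263. 308.] [441.8 315.9  27.5]
jar_mid 0.68 [259. 346.] [439.7 409.2  27.5]
bottle 0.68 [181. 337.] [622.8 397.7   0. ]
mug 0.82 [296. 122.] [ 413.5 -523.3    0. ]
knife 0.72 [332. 141.] [ 274.4 -406.9    3. ]
drawer 0.82 [218. 192.] [630.9 -76.4  16. ]
drawer 0.61 [183. 337.] [613.6 404.2  16. ]
drawer 0.24 [212. 169.] [ 672.4 -186.7   16. ]
[(array([300., 306., 321., 334.]), 0.96), (array([219., 274., 235., 302.]), 0.85), (array([247., 328., 272., 365.]), 0.65), (array([260., 252., 285., 287.]), 0.61), (array([255., 291., 278., 322.]), 0.55)]
top [ 200.  -33. 1451.]
handle 0.73 [271. 146.] [633.2 -83.6  74. ]
handle 0.32 [282. 140.] [ 653.7 -124.    74. ]
left_post 0.69 [257. 140.] [656.8 -37.7  74. ]
right_post 0.72 [282. 140.] [ 656.2 -120.7   74. ]
jar_mid 0.86 [120. 206.] [440.4 423.7  27.5]
jar_mid 0.79 [184. 208.] [432.9 209.9  27.5]
jar_mid 0.59 [152. 208.] [434.8 315.8  27.5]
bottle 0.55 [132. 157.] [620.8 400.2   0. ]
mug 0.72 [392. 211.] [ 421.5 -497.7   -0. ]
knife 0.77 [370. 250.] [ 288.2 -412.8    3. ]
drawer 0.85 [268. 150.] [639.4 -77.8  16. ]
[(array([111., 199., 132., 216.]), 0.63), (array([138., 230., 155., 244.]), 0.59), (array([142., 201., 159., 215.]), 0.52), (array([160., 169., 175., 183.]), 0.43)]
```

View pics/side0.png

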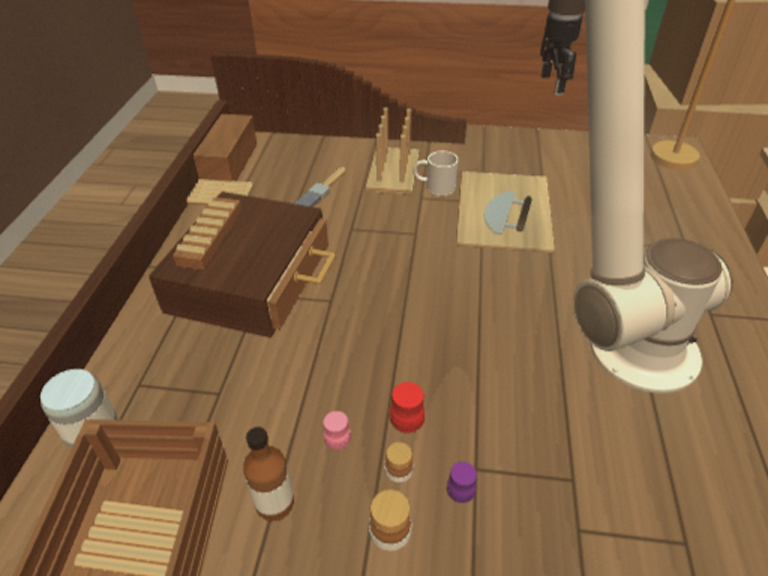

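View pics/top0.png

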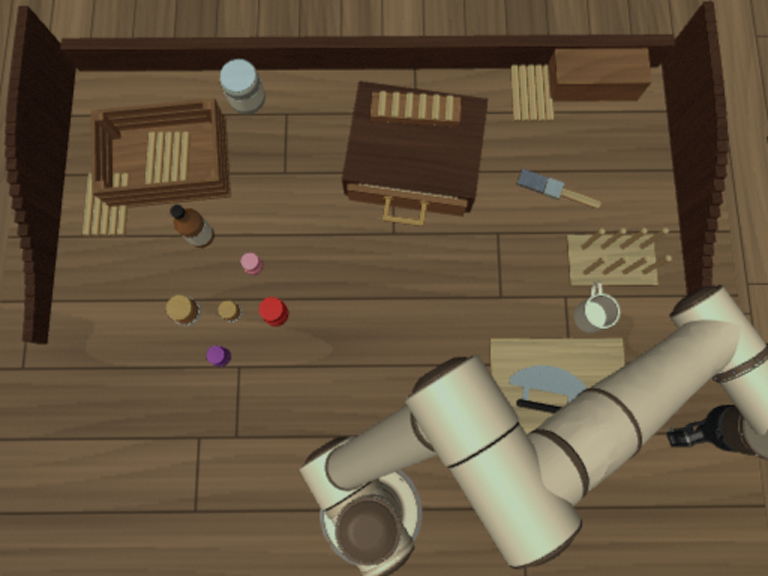

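```bash
python3 -c "
from h import *
p=imaging.get_image('side');save(p,'jars.png',(205,230,335,375),4)"
```

```text
(no output)
```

View pics/jars.png

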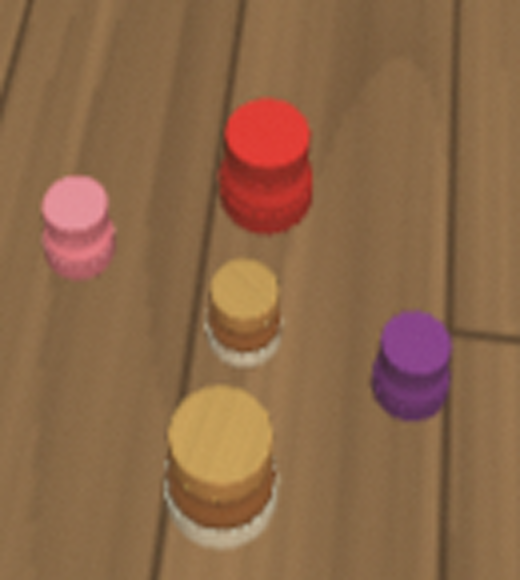

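Jar candidates in the side image are pink (224,288), red (272,271), purple (309,321), large amber (259,346) and small amber (266,308). The small amber jar with the brass lid fits: it's not an excluded colour and is the smaller of the two left, at about (438,316). The handle is at about (633,-80), with the unit yawed about -8°.

```bash
cat >> h.py <<'E'
def go(pos,ydir_deg,st=None):
    "tool-frame shift/turn to a tool-down pose with tool y at ydir_deg"
    st=st or arm.read_state();M=R.from_quat(st["ee_rot"]).as_matrix()
    a=np.radians(ydir_deg);y=np.array([np.cos(a),np.sin(a),0]);z=np.array([0,0,-1.]);x=np.cross(y,z)
    rv=R.from_matrix(M.T@np.c_[x,y,z]).as_rotvec()
    print("linear",(M.T@(np.array(pos)-st["position"])).round(1).tolist(),"rot",rv.round(3).tolist())
E
python3 -c "
from h import *
go((550,-80,250),172)
print(np.round(imaging.get_image('wrist')['T_tool_cam'],2))"
```

```text
linear [-504.9, 392.6, -18.7] rot [0.0, -0.0, -1.144]
[[  -0.     -0.96   -0.29   73.86]
 [   1.     -0.     -0.     -0.38]
 [   0.     -0.29    0.96 -142.24]
 [   0.      0.      0.      1.  ]]
```

Emit:
arm_command(rows=[{"grip": 0.5, "linear": [-505, 392, -19], "rot": [0, 0, -1.144]}, {"grip": 0.5, "linear": [-505, 392, -19], "rot": [0, 0, -1.144]}, {"grip": 0.5, "linear": [-505, 392, -19], "rot": [0, 0, -1.144]}, {"grip": 0.5, "linear": [-505, 392, -19], "rot": [0, 0, -1.144]}, {"grip": 0.5, "linear": [-505, 392, -19], "rot": [0, 0, -1.144]}, {"grip": 0.5, "linear": [-505, 392, -19], "rot": [0, 0, -1.144]}, {"grip": 0.5, "linear": [-505, 392, -19], "rot": [0, 0, -1.144]}, {"grip": 0.5, "linear": [-505, 392, -19], "rot": [0, 0, -1.144]}, {"grip": 0.5, "linear": [-505, 392, -19], "rot": [0, 0, -1.144]}, {"grip": 0.5, "linear": [-505, 392, -19], "rot": [0, 0, -1.144]}])

```text
clock: 2.35
position: [542.8, -90.5, 250.4]
ee_rot: [-0.656, 0.755, -0.0, 0.0]
contact_force: [0.6, -0.5, -0.5]
gripper_width: 42.5
grasp_force: 0.0
```

Emit:
arm_command(rows=[{"grip": 0.5, "linear": [0, 0, 0], "rot": [0, 0, 0]}])

```text
clock: 2.48
position: [543.9, -89.2, 249.6]
ee_rot: [-0.658, 0.753, -0.0, 0.0]
contact_force: [-0.6, -0.4, -0.2]
gripper_width: 42.9
grasp_force: 0.0
```

```bash
cat > b.py <<'E'
from h import *
import sys
st=arm.read_state();print(st["clock"],st["position"].round(1) if hasattr(st["position"],'round') else st["position"],R.from_quat(st["ee_rot"]).as_matrix()[:,1].round(3),st["gripper_width"],np.round(st["contact_force"],1))
p=imaging.get_image("wrist")
for q,z in(("handle",74),("left_post",74),("right_post",74),("jar_mid",27.5)):
    for r in models.tip_of(p,q)[:2]: print(q,r["score"],np.round(r["pixel"]),atz(p,r["pixel"],z,st))
save(p,sys.argv[1])
go((600,-80,250),172)
E
python3 b.py w1.png
```

```text
2.475 [543.9 -89.2 249.6] [-0.991  0.134 -0.   ] 42.91324273868434 [-0.6 -0.4 -0.2]
handle 0.7 [179. 193.] [631.6 -77.6  74. ]
left_post 0.68 [160. 224.] [660.5 -44.1  74. ]
right_post 0.62 [154. 155.] [ 648.9 -122.    74. ]
jar_mid 0.91 [363. 356.] [427.7 219.3  27.5]
linear [-21.5, -56.4, -0.0] rot [0.0, -0.0, -0.002]
```

View pics/w1.png

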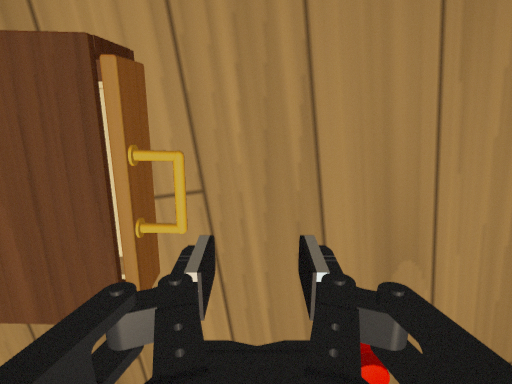

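The wrist view shows the handle's bar from (179,156) to (183,229), with the posts running left to the drawer front at (132,155) and (140,228).

```bash
cat > c.py <<'E'
from h import *
st=arm.read_state();p=imaging.get_image("wrist")
hsv=cv2.cvtColor(p["frame"],cv2.COLOR_RGB2HSV)
m=cv2.inRange(hsv,(20,170,120),(32,255,255));m[260:]=0;m[:,240:]=0
n,l,s,c=cv2.connectedComponentsWithStats(m);i=1+s[1:,4].argmax();ys,xs=np.where(l==i)
print(s[i])
# bar: rightmost run per row
rows=[r for r in range(s[i][1]+12,s[i][1]+s[i][3]-12)]
P=np.array([atz(p,(xs[ys==r].mean(),r),74,st)[:2] for r in rows])
print(P[0],P[-1]);d=np.polyfit(P[:,1],P[:,0],1);print("yaw deg",-np.degrees(np.arctan(d[0])))
for r in (s[i][1],s[i][1]+s[i][3]): print(atz(p,(xs[abs(ys-r)<4].max()-3,r),74,st))
# front panel top edge points
E
python3 c.py
```

```text
[ 131  156   55   86 1321]
[ 625.4 -109.5] [658.8 -43.4]
yaw deg -12.95521612149942
[ 622.2 -122.    74. ]
[691.1 -31.7  74. ]
```

```bash
cat > c.py <<'E'
from h import *
st=arm.read_state();p=imaging.get_image("wrist")
hsv=cv2.cvtColor(p["frame"],cv2.COLOR_RGB2HSV)
m=cv2.inRange(hsv,(20,150,100),(34,255,255));m[260:]=0;m[:,240:]=0;m[:,:120]=0
for r in (150,155,160,170,180,190,200,210,220,226,230,234):
    x=np.where(m[r])[0];print(r,(x.min(),x.max(),len(x)) if len(x) else 0, atz(p,(x[x>x.max()-12].mean(),r),74,st)[:2] if len(x) else '')
E
python3 c.py
```

```text
150 (np.int64(130), np.int64(130), 1) [ 669.4 -135.2]
155 (np.int64(127), np.int64(131), 4) [ 672.  -130.3]
160 (np.int64(127), np.int64(180), 53) [ 625.8 -118.4]
170 (np.int64(130), np.int64(182), 14) [ 626.  -107.5]
180 (np.int64(172), np.int64(182), 11) [627.9 -96.7]
190 (np.int64(173), np.int64(183), 11) [629.2 -85.6]
200 (np.int64(173), np.int64(183), 11) [631.7 -74.4]
210 (np.int64(174), np.int64(183), 10) [633.6 -63. ]
220 (np.int64(175), np.int64(184), 10) [635.1 -51.2]
226 (np.int64(136), np.int64(184), 12) [636.6 -44.1]
230 (np.int64(135), np.int64(185), 50) [637.7 -39.3]
234 (np.int64(135), np.int64(185), 51) [638.7 -34.5]
```

```bash
python3 -c "
from h import *
go((631,-78,250),171);go((631,-78,56),171)"
```

```text
linear [-28.0, -86.7, 0.1] rot [-0.0, 0.0, 0.015]
linear [-28.0, -86.7, 194.1] rot [-0.0, 0.0, 0.015]
```

Emit:
arm_command(rows=[{"grip": 0.45, "linear": [-28, -86.7, 0], "rot": [0, 0, 0.015]}, {"grip": 0.45, "linear": [-28, -86.7, 0], "rot": [0, 0, 0.015]}, {"grip": 0.45, "linear": [-28, -86.7, 50], "rot": [0, 0, 0.015]}, {"grip": 0.45, "linear": [-28, -86.7, 90], "rot": [0, 0, 0.015]}, {"grip": 0.45, "linear": [-28, -86.7, 90], "rot": [0, 0, 0.015]}, {"grip": 0.45, "linear": [-28, -86.7, 90], "rot": [0, 0, 0.015]}])

```text
clock: 3.58
position: [632.7, -77.5, 162.0]
ee_rot: [-0.65, 0.76, -0.001, 0.001]
contact_force: [0.6, 0.0, 1.3]
gripper_width: 38.6
grasp_force: 0.0
```

```bash
python3 b.py w2.png; python3 -c "
from h import *
go((631,-78,56),171)"
```

```text
3.575 [632.7 -77.5 162. ] [-0.988  0.155 -0.003] 38.58941709330459 [0.6 0.  1.3]
handle 0.84 [260. 195.] [630.6 -79.2  74. ]
left_post 0.62 [232. 244.] [660.5 -41.   74. ]
right_post 0.83 [230. 145.] [ 646.8 -121.5   74. ]
right_post 0.23 [259. 198.] [631.8 -76.7  74. ]
linear [8.1, 31.1, -88.4] rot [-0.003, 0.001, -0.015]
linear [1.5, 1.4, 105.7] rot [-0.003, 0.001, 0.002]
```

View pics/w2.png

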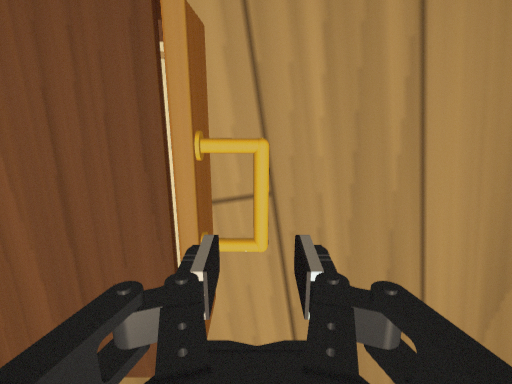

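The view shows the bar vertical at column 261, rows 145 to 245, centred between the fingers and aligned with them. I'll descend over it.

Emit:
arm_command(rows=[{"grip": 0.45, "linear": [2, 1.5, 30], "rot": [0, 0, 0]}, {"grip": 0.45, "linear": [2, 1.5, 60], "rot": [0, 0, 0]}, {"grip": 0.45, "linear": [2, 1.5, 85], "rot": [0, 0, 0]}, {"grip": 0.45, "linear": [2, 1.5, 104], "rot": [0, 0, 0]}, {"grip": 0.45, "linear": [2, 1.5, 104], "rot": [0, 0, 0]}, {"grip": 0.25, "linear": [2, 1.5, 104], "rot": [0, 0, 0]}, {"grip": 0.18, "linear": [2, 1.5, 104], "rot": [0, 0, 0]}, {"grip": 0.18, "linear": [2, 1.5, 104], "rot": [0, 0, 0]}])

```text
clock: 4.82
position: [630.2, -78.5, 56.8]
ee_rot: [-0.65, 0.76, -0.0, 0.001]
contact_force: [0.4, 0.4, -0.0]
gripper_width: 15.4
grasp_force: 0.0
```

Emit:
arm_command(rows=[{"grip": 0.15, "linear": [0, 0, 0], "rot": [0, 0, 0]}, {"grip": 0.13, "linear": [0, 0, 0], "rot": [0, 0, 0]}, {"grip": 0.13, "linear": [0, 0, 0], "rot": [0, 0, 0]}])

```text
clock: 5.2
position: [629.6, -78.5, 56.3]
ee_rot: [-0.65, 0.76, 0.0, -0.0]
contact_force: [-1.9, 1.1, 3.6]
gripper_width: 11.5
grasp_force: 13.3
```

Emit:
arm_command(rows=[{"grip": 0.12, "linear": [0, 5, 0], "rot": [0, 0, 0]}, {"grip": 0.12, "linear": [0, 12, 0], "rot": [0, 0, 0]}, {"grip": 0.12, "linear": [0, 19, 0], "rot": [0, 0, 0]}, {"grip": 0.12, "linear": [0, 26, 0], "rot": [0, 0, 0]}, {"grip": 0.12, "linear": [0, 33, 0], "rot": [0, 0, 0]}, {"grip": 0.12, "linear": [0, 40, 0], "rot": [0, 0, 0]}, {"grip": 0.12, "linear": [0, 40, 0], "rot": [0, 0, 0]}])

```text
clock: 6.08
position: [589.0, -72.1, 56.2]
ee_rot: [-0.65, 0.76, 0.001, -0.001]
contact_force: [-0.0, 1.6, 6.3]
gripper_width: 11.1
grasp_force: 28.9
```

Emit:
arm_command(rows=[{"grip": 0.12, "linear": [0, 3, 0], "rot": [0, 0, 0]}, {"grip": 0.12, "linear": [0, 6, 0], "rot": [0, 0, 0]}])

```text
clock: 6.32
position: [584.5, -71.4, 56.3]
ee_rot: [-0.65, 0.76, -0.0, 0.0]
contact_force: [2.1, -0.2, 5.2]
gripper_width: 11.2
grasp_force: 28.8
```

Emit:
arm_command(rows=[{"grip": 0.12, "linear": [0, 3, 0], "rot": [0, 0, 0]}, {"grip": 0.12, "linear": [0, 6, 0], "rot": [0, 0, 0]}])

```text
clock: 6.58
position: [578.6, -70.4, 56.3]
ee_rot: [-0.65, 0.76, -0.0, 0.0]
contact_force: [1.9, 0.5, 4.7]
gripper_width: 10.7
grasp_force: 28.8
```

Emit:
arm_command(rows=[{"grip": 0.12, "linear": [0, 3, 0], "rot": [0, 0, 0]}, {"grip": 0.12, "linear": [0, 6, 0], "rot": [0, 0, 0]}])

```text
clock: 6.82
position: [575.9, -69.9, 56.4]
ee_rot: [-0.651, 0.759, -0.003, 0.003]
contact_force: [13.3, -6.1, -5.3]
gripper_width: 10.8
grasp_force: 28.2
```

Emit:
arm_command(rows=[{"grip": 0.12, "linear": [0, 3, 0], "rot": [0, 0, 0]}, {"grip": 0.12, "linear": [0, 6, 0], "rot": [0, 0, 0]}])

```text
clock: 7.08
position: [575.9, -69.6, 56.6]
ee_rot: [-0.651, 0.759, -0.007, 0.008]
contact_force: [25.9, -13.1, -17.5]
gripper_width: 10.9
grasp_force: 27.8
```

Emit:
arm_command(rows=[{"grip": 0.12, "linear": [0, 3, 0], "rot": [0, 0, 0]}, {"grip": 0.12, "linear": [0, 6, 0], "rot": [0, 0, 0]}])

```text
clock: 7.32
position: [575.9, -69.3, 56.8]
ee_rot: [-0.651, 0.759, -0.011, 0.012]
contact_force: [39.4, -20.1, -28.5]
gripper_width: 10.7
grasp_force: 27.9
```

The drawer has hit the cleat at about 54 mm open. I'll relax the pull, then shift it left.

Emit:
arm_command(rows=[{"grip": 0.12, "linear": [0, -7, 0], "rot": [0, 0, 0]}, {"grip": 0.12, "linear": [0, -14, 0], "rot": [0, 0, 0]}, {"grip": 0.12, "linear": [0, -20, 0], "rot": [0, 0, 0]}, {"grip": 0.12, "linear": [0, -20, 0], "rot": [0, 0, 0]}])

```text
clock: 7.82
position: [580.0, -71.0, 56.2]
ee_rot: [-0.65, 0.76, 0.0, -0.001]
contact_force: [0.3, -0.5, 6.1]
gripper_width: 10.9
grasp_force: 29.7
```

Emit:
arm_command(rows=[{"grip": 0.12, "linear": [-3, 0, 0], "rot": [0, 0, 0]}, {"grip": 0.12, "linear": [-6, 0, 0], "rot": [0, 0, 0]}, {"grip": 0.12, "linear": [-9, 0, 0], "rot": [0, 0, 0]}, {"grip": 0.12, "linear": [-11, 0, 0], "rot": [0, 0, 0]}, {"grip": 0.12, "linear": [-11, 0, 0], "rot": [0, 0, 0]}])

```text
clock: 8.45
position: [581.8, -60.0, 56.3]
ee_rot: [-0.65, 0.76, 0.0, -0.0]
contact_force: [1.9, -0.0, 5.6]
gripper_width: 10.9
grasp_force: 29.7
```

Emit:
arm_command(rows=[{"grip": 0.12, "linear": [0, 4, 0], "rot": [0, 0, 0]}, {"grip": 0.12, "linear": [0, 8, 0], "rot": [0, 0, 0]}, {"grip": 0.12, "linear": [0, 11, 0], "rot": [0, 0, 0]}, {"grip": 0.12, "linear": [0, 11, 0], "rot": [0, 0, 0]}])

```text
clock: 8.95
position: [570.7, -58.2, 56.2]
ee_rot: [-0.65, 0.76, 0.0, -0.0]
contact_force: [1.6, 1.0, 6.8]
gripper_width: 10.9
grasp_force: 29.7
```

It passes on the left. I'll keep drawing it open.

Emit:
arm_command(rows=[{"grip": 0.12, "linear": [0, 5, 0], "rot": [0, 0, 0]}, {"grip": 0.12, "linear": [0, 10, 0], "rot": [0, 0, 0]}, {"grip": 0.12, "linear": [0, 15, 0], "rot": [0, 0, 0]}, {"grip": 0.12, "linear": [0, 20, 0], "rot": [0, 0, 0]}])

```text
clock: 9.45
position: [551.5, -55.1, 56.3]
ee_rot: [-0.65, 0.76, -0.0, 0.0]
contact_force: [3.1, -0.3, 5.5]
gripper_width: 10.7
grasp_force: 29.6
```

Emit:
arm_command(rows=[{"grip": 0.12, "linear": [0, 8, 0], "rot": [0, 0, 0]}, {"grip": 0.12, "linear": [0, 16, 0], "rot": [0, 0, 0]}, {"grip": 0.12, "linear": [0, 24, 0], "rot": [0, 0, 0]}, {"grip": 0.12, "linear": [0, 32, 0], "rot": [0, 0, 0]}, {"grip": 0.12, "linear": [0, 40, 0], "rot": [0, 0, 0]}, {"grip": 0.12, "linear": [0, 48, 0], "rot": [0, 0, 0]}, {"grip": 0.12, "linear": [0, 56, 0], "rot": [0, 0, 0]}, {"grip": 0.12, "linear": [0, 64, 0], "rot": [0, 0, 0]}, {"grip": 0.12, "linear": [0, 70, 0], "rot": [0, 0, 0]}])

```text
clock: 10.58
position: [482.2, -44.2, 56.2]
ee_rot: [-0.65, 0.76, -0.0, 0.0]
contact_force: [1.8, 0.6, 5.5]
gripper_width: 11.1
grasp_force: 29.6
```

Emit:
arm_command(rows=[{"grip": 0.12, "linear": [0, 6, 0], "rot": [0, 0, 0]}, {"grip": 0.12, "linear": [0, 12, 0], "rot": [0, 0, 0]}, {"grip": 0.12, "linear": [0, 15, 0], "rot": [0, 0, 0]}])

```text
clock: 10.95
position: [467.3, -41.9, 56.2]
ee_rot: [-0.65, 0.76, -0.0, 0.0]
contact_force: [2.5, 0.5, 6.1]
gripper_width: 10.7
grasp_force: 29.6
```

Emit:
arm_command(rows=[{"grip": 0.12, "linear": [0, 3, 0], "rot": [0, 0, 0]}, {"grip": 0.12, "linear": [0, 6, 0], "rot": [0, 0, 0]}, {"grip": 0.12, "linear": [0, 6, 0], "rot": [0, 0, 0]}])

```text
clock: 11.32
position: [463.3, -40.9, 56.3]
ee_rot: [-0.651, 0.759, -0.001, 0.002]
contact_force: [7.0, -0.9, 2.2]
gripper_width: 11.1
grasp_force: 29.3
```

Fully open, at the hard stop. I'll relax, release and rise.

Emit:
arm_command(rows=[{"grip": 0.12, "linear": [0, -2.5, 0], "rot": [0, 0, 0]}, {"grip": 0.25, "linear": [0, -2.5, 0], "rot": [0, 0, 0]}, {"grip": 0.4, "linear": [0, -2.5, 0], "rot": [0, 0, 0]}, {"grip": 0.4, "linear": [0, -2.5, 0], "rot": [0, 0, 0]}, {"grip": 0.4, "linear": [0, -2.5, -40], "rot": [0, 0, 0]}, {"grip": 0.4, "linear": [0, -2.5, -90], "rot": [0, 0, 0]}, {"grip": 0.4, "linear": [0, -2.5, -140], "rot": [0, 0, 0]}, {"grip": 0.7, "linear": [0, -2.5, -180], "rot": [0, 0, 0]}, {"grip": 0.7, "linear": [0, -2.5, -180], "rot": [0, 0, 0]}])

```text
clock: 12.45
position: [465.4, -41.3, 239.0]
ee_rot: [-0.65, 0.76, -0.002, 0.003]
contact_force: [-0.5, 0.4, -0.5]
gripper_width: 59.6
grasp_force: 0.0
```

```bash
python3 b.py w3.png; python3 - <<'E'
from h import *
print(np.round(arm.read_state()["joints"],2));go((430,290,220),225)
p=imaging.get_image("top")
for q,z in(("handle",74),("left_post",74),("right_post",74)):
    for r in models.tip_of(p,q)[:1]: print(q,r["score"],atz(p,r["pixel"],z))
p=imaging.get_image("side")
for q,z in(("handle",74),("left_post",74),("right_post",74)):
    for r in models.tip_of(p,q)[:1]: print(q,r["score"],atz(p,r["pixel"],z))
E
```

```text
12.45 [465.4 -41.3 239. ] [-0.988  0.154 -0.007] 59.59885871915485 [-0.5  0.4 -0.5]
handle 0.89 [258. 177.] [466.8 -38.   74. ]
left_post 0.75 [237. 212.] [494.6  -3.1  74. ]
right_post 0.74 [234. 132.] [483.  -86.7  74. ]
right_post 0.36 [258. 174.] [465.5 -41.   74. ]
jar_mid 0.79 [310. 343.] [433.  224.   27.5]
linear [16.7, -141.2, -16.2] rot [0.003, -0.001, -0.016]
[ 0.26  0.11 -0.36 -0.   -1.11 -0.42]
linear [-322.6, 83.8, 14.2] rot [0.004, 0.001, -0.941]
handle 0.71 [471.2 -36.6  74. ]
left_post 0.56 [489.3   1.8  74. ]
right_post 0.61 [491.1 -72.9  74. ]
handle 0.81 [467.9 -26.2  74. ]
left_post 0.85 [489.5  -0.5  74. ]
right_post 0.52 [600.6 431.4  74. ]
```

Emit:
arm_command(rows=[{"grip": 0.75, "linear": [-322, 84, 14], "rot": [0, 0, -0.941]}, {"grip": 0.75, "linear": [-322, 84, 14], "rot": [0, 0, -0.941]}, {"grip": 0.75, "linear": [-322, 84, 14], "rot": [0, 0, -0.941]}, {"grip": 0.75, "linear": [-322, 84, 14], "rot": [0, 0, -0.941]}, {"grip": 0.75, "linear": [-322, 84, 14], "rot": [0, 0, -0.941]}, {"grip": 0.75, "linear": [-322, 84, 14], "rot": [0, 0, -0.941]}, {"grip": 0.75, "linear": [-322, 84, 14], "rot": [0, 0, -0.941]}, {"grip": 0.75, "linear": [-322, 84, 14], "rot": [0, 0, -0.941]}])

```text
clock: 14.1
position: [430.7, 288.4, 221.8]
ee_rot: [0.924, -0.383, -0.0, 0.0]
contact_force: [0.1, -0.0, -0.4]
gripper_width: 63.9
grasp_force: 0.0
```

```bash
cat > d.py <<'E'
from h import *
import sys
st=arm.read_state();print(st["clock"],np.round(st["position"],1),R.from_quat(st["ee_rot"]).as_matrix()[:,1].round(3),st["gripper_width"],np.round(st["joints"],2))
p=imaging.get_image("wrist")
for r in models.tip_of(p,"jar_mid")[:5]: print(r["score"],np.round(r["pixel"]),atz(p,r["pixel"],27.5,st))
for r in models.spot_in(p,"jar")[:5]: print(r["score"],np.round(r["rect"]))
save(p,sys.argv[1])
E
python3 d.py w4.png
```

```text
14.1 [430.7 288.4 221.8] [-0.708 -0.706  0.001] 63.863471219116065 [ 0.9   0.21 -0.26 -0.   -1.1  -0.12]
0.88 [237. 180.] [438.  313.3  27.5]
0.72 [282. 248.] [339.6 337.   27.5]
0.62 [196.  81.] [540.7 266.9  27.5]
0.58 [176. 243.] [435.8 422.5  27.5]
0.96 [218. 158. 258. 207.]
0.92 [274.  91. 340. 152.]
0.78 [168.  54. 215.  99.]
0.69 [143. 209. 209. 267.]
0.6 [266. 225. 303. 279.]
```

View pics/w4.png

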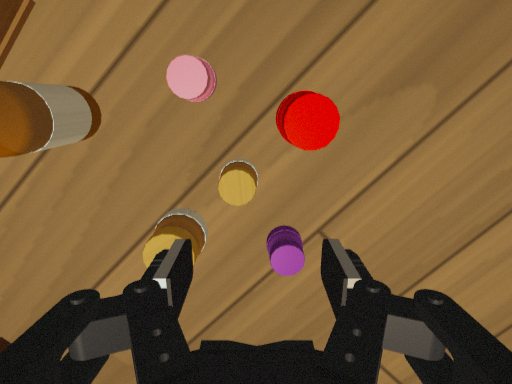

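The small amber jar is at (237,182), which puts it at (438,314) and agrees with the earlier estimates. Its neighbours are about 105 mm away, so I'll go above it with a diagonal grip.

```bash
python3 -c "
from h import *
go((438,314,222),225);go((438,314,110),225);go((438,314,10),225)"
```

```text
linear [-13.2, -23.1, 0.2] rot [-0.0, 0.0, -0.002]
linear [-13.2, -23.1, 112.2] rot [-0.0, 0.0, -0.002]
linear [-13.2, -23.0, 212.2] rot [-0.0, 0.0, -0.002]
```

Emit:
arm_command(rows=[{"grip": 0.8, "linear": [-13, -23, 20], "rot": [0, 0, 0]}, {"grip": 0.8, "linear": [-13, -23, 70], "rot": [0, 0, 0]}, {"grip": 0.8, "linear": [-13, -23, 112], "rot": [0, 0, 0]}, {"grip": 0.8, "linear": [-13, -23, 112], "rot": [0, 0, 0]}, {"grip": 0.8, "linear": [-13, -23, 112], "rot": [0, 0, 0]}])

```text
clock: 14.88
position: [439.0, 315.5, 111.7]
ee_rot: [0.924, -0.382, 0.001, -0.001]
contact_force: [-0.5, -0.0, 0.5]
gripper_width: 68.2
grasp_force: 0.0
```

```bash
python3 d.py w5.png;python3 -c "
from h import *
go((438,314,10),225)"
```

```text
14.875 [439.  315.5 111.7] [-0.707 -0.707 -0.003] 68.22590532460103 [ 0.92  0.36 -0.36  0.   -0.84 -0.14]
0.94 [170. 288.] [435.5 424.4  27.5]
0.84 [262. 201.] [436.4 313.7  27.5]
0.59 [198.  53.] [542.1 270.1  27.5]
0.57 [325. 294.] [337.8 334.8  27.5]
0.95 [145. 235. 218. 343.]
0.89 [238. 168. 293. 241.]
0.85 [156.   0. 233.  82.]
0.82 [317.  66. 436. 160.]
0.73 [297. 258. 340. 340.]
linear [0.9, 2.3, 102.0] rot [-0.004, 0.0, 0.0]
```

View pics/w5.png

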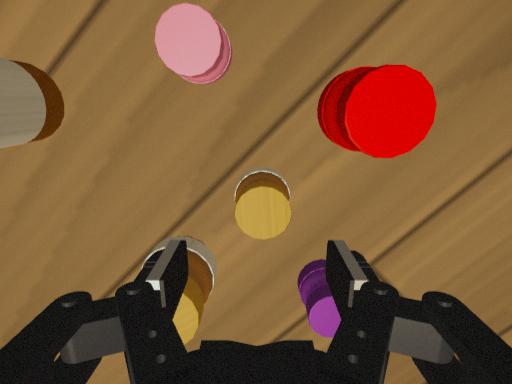

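The jar, at (263,205), is centred between the fingers, and the measurement (437,314) agrees. Descending to grip it.

Emit:
arm_command(rows=[{"grip": 0.8, "linear": [1, 2.5, 40], "rot": [0, 0, 0]}, {"grip": 0.8, "linear": [1, 2.5, 75], "rot": [0, 0, 0]}, {"grip": 0.8, "linear": [1, 2.5, 100], "rot": [0, 0, 0]}, {"grip": 0.8, "linear": [1, 2.5, 101], "rot": [0, 0, 0]}, {"grip": 0.65, "linear": [1, 2.5, 101], "rot": [0, 0, 0]}, {"grip": 0.55, "linear": [1, 2.5, 101], "rot": [0, 0, 0]}, {"grip": 0.48, "linear": [1, 2.5, 101], "rot": [0, 0, 0]}, {"grip": 0.4, "linear": [1, 2.5, 101], "rot": [0, 0, 0]}, {"grip": 0.4, "linear": [1, 2.5, 101], "rot": [0, 0, 0]}])

```text
clock: 16.15
position: [437.1, 313.1, 10.9]
ee_rot: [0.924, -0.382, 0.0, -0.001]
contact_force: [-2.4, -0.6, 6.9]
gripper_width: 41.6
grasp_force: 59.7
```

Emit:
arm_command(rows=[{"grip": 0.4, "linear": [0, 0, -4], "rot": [0, 0, 0]}, {"grip": 0.4, "linear": [0, 0, -20], "rot": [0, 0, 0]}, {"grip": 0.4, "linear": [0, 0, -60], "rot": [0, 0, 0]}, {"grip": 0.4, "linear": [0, 0, -110], "rot": [0, 0, 0]}, {"grip": 0.4, "linear": [0, 0, -160], "rot": [0, 0, 0]}, {"grip": 0.4, "linear": [0, 0, -190], "rot": [0, 0, 0]}, {"grip": 0.4, "linear": [0, 0, -190], "rot": [0, 0, 0]}])

```text
clock: 17.02
position: [437.7, 313.7, 202.7]
ee_rot: [0.924, -0.382, 0.001, -0.004]
contact_force: [-0.1, -0.6, -1.7]
gripper_width: 41.2
grasp_force: 61.1
```

```bash
python3 d.py w6.png;python3 -c "
from h import *
go((612,-64,200),216);go((612,-64,200),171)"
```

```text
17.025 [437.7 313.7 202.7] [-0.707 -0.708 -0.008] 41.16896209933202 [ 0.92  0.26 -0.25  0.   -1.05 -0.14]
0.84 [256. 271.] [355.9 398.4  27.5]
0.83 [307. 247.] [336.8 335.3  27.5]
0.76 [190. 239.] [437.8 423.8  27.5]
0.64 [215.  64.] [543.2 267.4  27.5]
0.89 [299.  77. 376. 139.]
0.84 [204. 212. 307. 348.]
0.77 [188.  37. 238.  85.]
0.68 [156. 201. 223. 272.]
0.67 [293. 221. 326. 245.]
linear [390.3, 141.3, -1.9] rot [0.002, 0.0, 0.157]
linear [390.3, 141.3, -1.9] rot [0.002, -0.001, 0.943]
```

View pics/w6.png

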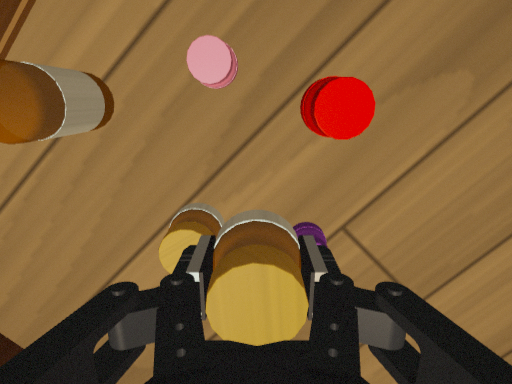

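The jar is held upright with 60 N between the pads. I'll carry it over the drawer.

Emit:
arm_command(rows=[{"grip": 0.4, "linear": [30, 11, -2], "rot": [0, 0, 0.07]}, {"grip": 0.4, "linear": [70, 25, -2], "rot": [0, 0, 0.17]}, {"grip": 0.4, "linear": [115, 42, -2], "rot": [0, 0, 0.28]}, {"grip": 0.4, "linear": [160, 58, -2], "rot": [0, 0, 0.39]}, {"grip": 0.4, "linear": [205, 74, -2], "rot": [0, 0, 0.5]}, {"grip": 0.4, "linear": [250, 90, -2], "rot": [0, 0, 0.61]}, {"grip": 0.4, "linear": [295, 107, -2], "rot": [0, 0, 0.72]}, {"grip": 0.4, "linear": [340, 123, -2], "rot": [0, 0, 0.83]}, {"grip": 0.4, "linear": [375, 136, -2], "rot": [0, 0, 0.91]}, {"grip": 0.4, "linear": [390, 141, -2], "rot": [0, 0, 0.943]}])

```text
clock: 18.42
position: [612.6, -64.7, 198.5]
ee_rot: [-0.648, 0.762, 0.001, -0.002]
contact_force: [-0.1, -0.6, -1.6]
gripper_width: 41.3
grasp_force: 61.0
```

Emit:
arm_command(rows=[{"grip": 0.4, "linear": [0, 0, 0], "rot": [0, 0, 0]}, {"grip": 0.4, "linear": [0, 0, 0], "rot": [0, 0, 0]}])

```text
clock: 18.68
position: [612.4, -61.9, 200.3]
ee_rot: [-0.65, 0.76, 0.001, -0.0]
contact_force: [-0.7, 1.0, -0.9]
gripper_width: 41.3
grasp_force: 61.0
```

```bash
python3 d.py w7.png;python3 -c "
from h import *
go((612,-64,100),171);go((612,-64,34),171)"
```

```text
18.675 [612.4 -61.9 200.3] [-0.988  0.155  0.001] 41.34938251776986 [ 0.16  0.39 -0.06 -0.   -1.12 -0.32]
0.97 [257. 268.] [630.   49.9  27.5]
0.46 [401. 135.] [462.6 -77.6  27.5]
0.6 [206. 208. 311. 346.]
0.46 [404. 335. 421. 351.]
linear [2.4, 0.3, 101.0] rot [0.0, 0.0, 0.002]
linear [2.4, 0.3, 167.0] rot [0.0, 0.0, 0.002]
```

View pics/w7.png

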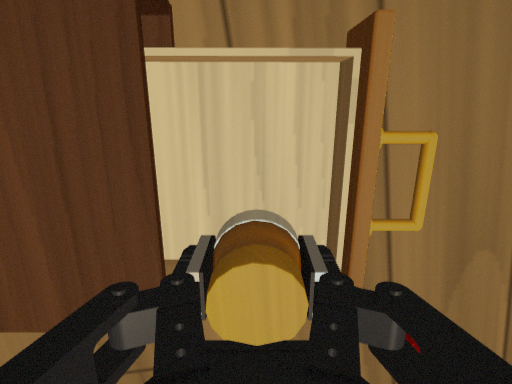

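The jar, at about (255,270), is centred over the open tray between the unit's front at column 160 and the front panel at 345. Lowering.

Emit:
arm_command(rows=[{"grip": 0.4, "linear": [2.5, 0, 30], "rot": [0, 0, 0]}, {"grip": 0.4, "linear": [2.5, 0, 65], "rot": [0, 0, 0]}, {"grip": 0.4, "linear": [2.5, 0, 100], "rot": [0, 0, 0]}, {"grip": 0.4, "linear": [2.5, 0, 130], "rot": [0, 0, 0]}, {"grip": 0.4, "linear": [2.5, 0, 150], "rot": [0, 0, 0]}, {"grip": 0.4, "linear": [2.5, 0, 160], "rot": [0, 0, 0]}, {"grip": 0.4, "linear": [2.5, 0, 163], "rot": [0, 0, 0]}, {"grip": 0.4, "linear": [2.5, 0, 163], "rot": [0, 0, 0]}])

```text
clock: 19.82
position: [613.2, -65.0, 38.6]
ee_rot: [-0.65, 0.76, -0.0, 0.001]
contact_force: [-0.5, -0.3, -0.9]
gripper_width: 41.3
grasp_force: 61.0
```

Emit:
arm_command(rows=[{"grip": 0.4, "linear": [0, 0, 1.5], "rot": [0, 0, 0]}, {"grip": 0.4, "linear": [0, 0, 3], "rot": [0, 0, 0]}, {"grip": 0.4, "linear": [0, 0, 3], "rot": [0, 0, 0]}])

```text
clock: 20.2
position: [612.6, -65.3, 35.0]
ee_rot: [-0.649, 0.76, -0.0, 0.0]
contact_force: [-1.2, -0.7, -1.0]
gripper_width: 41.2
grasp_force: 61.0
```

Emit:
arm_command(rows=[{"grip": 0.4, "linear": [0, 0, 1], "rot": [0, 0, 0]}, {"grip": 0.4, "linear": [0, 0, 2], "rot": [0, 0, 0]}, {"grip": 0.4, "linear": [0, 0, 2], "rot": [0, 0, 0]}])

```text
clock: 20.58
position: [612.6, -65.3, 32.9]
ee_rot: [-0.649, 0.76, -0.0, -0.0]
contact_force: [0.5, 0.1, 0.0]
gripper_width: 41.2
grasp_force: 61.1
```

Emit:
arm_command(rows=[{"grip": 0.4, "linear": [0, 0, 1], "rot": [0, 0, 0]}, {"grip": 0.4, "linear": [0, 0, 1], "rot": [0, 0, 0]}])

```text
clock: 20.82
position: [612.9, -65.3, 32.7]
ee_rot: [-0.65, 0.76, -0.0, 0.0]
contact_force: [-2.1, -0.2, 4.7]
gripper_width: 41.0
grasp_force: 61.6
```

Contact at TCP height 32.7, as expected for a floor at 22. Releasing gently.

Emit:
arm_command(rows=[{"grip": 0.5, "linear": [0, 0, 0], "rot": [0, 0, 0]}, {"grip": 0.55, "linear": [0, 0, 0], "rot": [0, 0, 0]}, {"grip": 0.65, "linear": [0, 0, 0], "rot": [0, 0, 0]}, {"grip": 0.7, "linear": [0, 0, 0], "rot": [0, 0, 0]}, {"grip": 0.7, "linear": [0, 0, -10], "rot": [0, 0, 0]}, {"grip": 0.7, "linear": [0, 0, -40], "rot": [0, 0, 0]}, {"grip": 0.7, "linear": [0, 0, -90], "rot": [0, 0, 0]}, {"grip": 0.7, "linear": [0, 0, -140], "rot": [0, 0, 0]}, {"grip": 0.7, "linear": [0, 0, -180], "rot": [0, 0, 0]}, {"grip": 0.7, "linear": [0, 0, -180], "rot": [0, 0, 0]}])

```text
clock: 22.08
position: [614.8, -65.2, 217.3]
ee_rot: [-0.65, 0.76, -0.003, 0.004]
contact_force: [-0.2, 0.2, -0.1]
gripper_width: 59.9
grasp_force: 0.0
```

```bash
python3 b.py w8.png; python3 -c "
from h import *
st=arm.read_state();p=imaging.get_image('wrist')
for r in models.tip_of(p,'jar_mid'): print(r['score'],atz(p,r['pixel'],49.5,st))"
```

```text
22.075 [614.8 -65.2 217.3] [-0.988  0.156 -0.01 ] 59.874251658414586 [-0.2  0.2 -0.1]
handle 0.77 [416. 180.] [466.8 -41.4  74. ]
left_post 0.7 [386. 224.] [496.7  -0.5  74. ]
right_post 0.97 [399. 135.] [481.9 -86.7  74. ]
right_post 0.45 [386. 222.] [496.4  -2.9  74. ]
jar_mid 0.64 [260. 176.] [615.2 -57.4  27.5]
jar_mid 0.54 [432. 355.] [424.3 223.2  27.5]
linear [16.4, 9.5, -39.4] rot [0.003, -0.001, -0.018]
0.96 [615.2 -63.6  49.5]
0.58 [440.2 198.7  49.5]
```

View pics/w8.png

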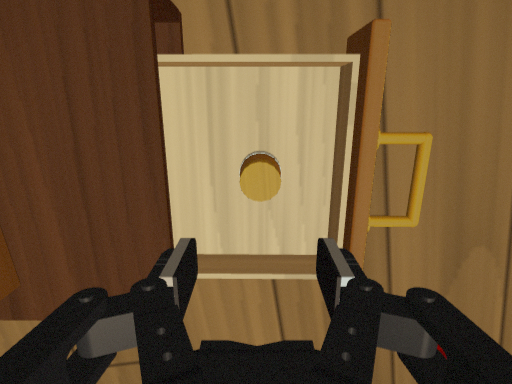

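The jar stands upright in the middle of the tray at (260,177). The handle is still at (467,-41), so the drawer is fully open, and the gripper touches nothing.

```bash
python3 -c "
from bench import job
print(job.job_done())"
```

```text
the job is handed in; nothing more can be done
None
```

The job is handed in (no verdict was returned): the drawer was worked left past the hidden stop and is fully open, and the small amber jar stands upright on its floor with the arm clear.

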